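Top the chocolate sandwich biscuits

ROBOT

A 7-joint arm with a two-finger parallel gripper is mounted at the origin on the work surface. World frame = base frame: x ahead of the robot, y to its left, z up, the work surface at z = 0. Lengths are in m, angles in rad, forces in N, time in s.
With the tool pointing down it reaches from about 0.4 to 0.875 m from the base axis. Payload 4.4 kg.
Tool frame: the origin (TCP) lies where the fingers leave the gripper's body, on its centre line; the fingertips stand 73 mm ahead of it and the grasp point (between the pads) lies 54 mm ahead of it; z points along the fingers, y is the line along which they close (so a half turn about z gives the same grasp; the last joint's range is limited). The gripper opens to 85 mm and grips with 20 to 120 N. Pads are 22 mm wide; open, the fingers measure 114 mm over their backs; the gripper's body (76 mm by 85 mm) begins 54 mm behind the grasp point. The pads swing forward as they close: fully open they stand 13 mm farther back than shut.
Start: joints at [1.129, 0.628, 0.038, 1.517, -0.027, 0.996, -0.02], TCP at [0.239, -0.605, 0.304] pointing down, gripper open.
Joint ranges: [-3.06, 3.06], [-0.37, 2.12], [-1.25, 1.32], [0.18, 2.47], [-1.1, 4.24], [0.23, 1.98], [-2.94, 2.94]. Speed limits (rad/s): [2.57, 2.57, 3.14, 3.14, 3.14, 3.14, 3.14].

INTERFACE

Orientations are given as a rotation vector (axis times angle).
In Python, from station import * gives the robot as it stands.
- The arm moves only by the tool servo_tool, never from a script. Its argument "plan" is a list of rows, each a list of 3 entries, a list of its own where there are three numbers: the gripper's target within -1 to 1 (shut at 1, half-way at 0, fully open at -1), then the shift along the tool's x, y, z in units of 30 mm (1.0 is 30 mm), then the turn, a rotation vector about the tool's x, y, z in units of 6 degrees (1.0 is 6 degrees). A call has 1 to 5 rows; each row is the pose to reach, as a shift and turn from the pose commanded when the call began, along the tool's axes at that moment; what a row does not reach only later rows make up. A row lasts 1/12 s, in which the tool goes at most 41.7 mm and 7.16 degrees, less where a joint would pass 70% of its speed; a pose out of reach is approached as far as the arm can. A call with a gripper value outside its range is refused whole. The fingers move at their own pace and stop on an object; "squeeze" is the grip in N (left out, the last holds). Time passes only in rows, so rows that repeat a pose let the fingers close. It gives the time, the measured TCP pose, the force, the opening and the grip force at its end, in the units of the state.
- state(): the state, without advancing time (a new reading comes with each control period).
- grab_frame(name): name is "side" or "top" or "wrist"; returns the picture (420x560x3 uint8, red, green, blue); there is no depth.
- camera_info(name): a dict with "intrinsics" (3x3 intrinsics, pixels), "k1" (the pictures are not rectified: a ray, as slopes to the right and down, at radius r is drawn at 1 + k1 r^2 times it, then the intrinsics apply), "R" (3x3) and "t" (3): a world point X has camera coordinates R X + t. Camera axes: x right, y down, z forward; pixel columns grow to the right and rows downward; lengths in m; the calibration is good to about 2 mm. A picture is of the moment at which its call begins: read the wrist's pose just before it. camera_info takes no time and is no camera call; for the wrist camera it gives the pose at the moment of the call.
- job_done(): hands the job in; it is judged then, once.
Trained networks look in the newest picture that a camera, given by its name, has taken for a name from the list of things; names that differ only in an ending like _2 or _b are one class to them, and where a whole thing is asked for, a point or a joint stands for the part that bears it (a point fixed in the world has none). Each returns a list of dicts, best first, with "p" (0 to 1); they miss things now and then, are a little off and sometimes report something else, mostly with a low value. They report only what shows in the picture. A call takes as long as a camera call. They do not tell look-alikes from the thing itself.
- look_for(camera, thing): "position" ([row, column] in pixels, amid what is visible of it).
- outline_of(camera, thing): "pixels" (420x560 bool, what is visible of it) and "position" ([row, column] in pixels, amid what is visible of it).
The state is a dict: "time_s": time; "joint_pos": joint angles; "joint_vel": joint speeds; "tau": joint torques, N m; "ee_pos": TCP position; "orientation": TCP orientation; "wrist_force": force on the tool from outside, world axes, zero at the start; "wrist_torque": the same for the moment, N m; "grip_width": finger opening in m; "grip_force": force on a finger pad.
Only numpy, scipy, OpenCV 4.12 (cv2) and the standard library are available. Lean on these libraries where they do the work, as an engineer would, in place of code of your own. Each camera call takes 0.05 s, during which the arm holds its last target. There are 200 camera calls.

TASK

Finish the four sandwich biscuits: take each golden top biscuit from the cooling rack and lay it gently, window side up, on the chocolate-coated base of the same shape on the black cookie sheet, turned so that the two outlines lie edge over edge all round. Leave the bases where they lie on the sheet, and leave the two almond-nailed finger biscuits alone.

Things in the scene. Friction and masses are not known exactly. Their poses are not given: they have to be found in the camera images.
- round_top: Top biscuit, plain golden, round with a scalloped edge, 54 mm across; its yaw is of no importance; 12 mm thick, with a jack-o'-lantern face cut through it; 34 g. Lies window side up on the wire cooling rack, whose wires' top is 22 mm above the bench. Origin: centre of its underside; z up.
- square_top: Top biscuit, plain golden, square with a wavy edge, 48 x 48 mm, sides along x and y; 12 mm thick, with a cat's eyes and nose cut through it; 34 g. Lies window side up on the wire cooling rack, whose wires' top is 22 mm above the bench. Origin: centre of its underside; z up.
- oval_top: Top biscuit, plain golden, oval, 70 mm long in x, 42 mm wide in y; 12 mm thick, with a crescent moon cut through it; 34 g. Lies window side up on the wire cooling rack, whose wires' top is 22 mm above the bench. Origin: centre of its underside; z up.
- bone_top: Top biscuit, plain golden, bone-shaped, 80 mm long in x, 38 mm wide in y over the knobbly ends, the straight shaft between 20 mm wide in y, 34 mm long; 12 mm thick, with a row of three small holes cut through it; 34 g. Lies window side up on the wire cooling rack, whose wires' top is 22 mm above the bench. Origin: centre of its underside; z up.
- round_base: Chocolate-coated base biscuit, round with a scalloped edge, 54 mm across; its yaw is of no importance; 12 mm thick with its 2 mm layer of set dark chocolate, which stops 3.5 mm short of the edge, flat on top; 42 g. On the black cookie sheet (surface 4 mm above the bench, two ends turned up 10 mm). Origin: centre of its underside; z up.
- square_base: Chocolate-coated base biscuit, square with a wavy edge, 48 x 48 mm, sides along x and y; 12 mm thick with its 2 mm layer of set dark chocolate, which stops 3.5 mm short of the edge, flat on top; 42 g. On the black cookie sheet (surface 4 mm above the bench, two ends turned up 10 mm). Origin: centre of its underside; z up.
- oval_base: Chocolate-coated base biscuit, oval, 70 mm long in x, 42 mm wide in y; 12 mm thick with its 2 mm layer of set dark chocolate, which stops 3.5 mm short of the edge, flat on top; 42 g. On the black cookie sheet (surface 4 mm above the bench, two ends turned up 10 mm). Origin: centre of its underside; z up.
- bone_base: Chocolate-coated base biscuit, bone-shaped, 80 mm long in x, 38 mm wide in y over the knobbly ends, the straight shaft between 20 mm wide in y, 34 mm long; 12 mm thick with its 2 mm layer of set dark chocolate, which stops 3.5 mm short of the edge, flat on top; 42 g. On the black cookie sheet (surface 4 mm above the bench, two ends turned up 10 mm). Origin: centre of its underside; z up.
- finger_a: Finger-shaped biscuit with an almond for a nail, 90 mm long in x, 22 mm wide, 18 mm high, lying loose among the base biscuits on the cookie sheet: already finished, to be left alone. Origin: centre of its underside; nail at +x.
- finger_b: Finger-shaped biscuit with an almond for a nail, 90 mm long in x, 22 mm wide, 18 mm high, lying loose among the top biscuits on the cooling rack: already finished, to be left alone. Origin: centre of its underside; nail at +x.
Not all that is in view belongs to the job. Leave any blue or purple look-alike of the bone_base alone. What is shaped like the round_top but blue or white is not meant.

How it is judged:
At the end, for the whole second after the job is handed in: Each top biscuit lies flat and still on the base of its own shape: centres within 8 mm, outlines turned the same way within 0.2 rad (the round one in any yaw; the square one by any of its sides; oval and bone either way round), its underside resting on the chocolate, released (horizontal distance between round_top and round_base below 0.008 m and z of round_top in the frame of round_base between 0.009 and 0.015 m and angle between each of round_top, round_base, square_top, square_base, oval_top, oval_base, bone_top, bone_base's own z axis and vertical below 0.1 rad and linear speed of each of round_top, square_top, oval_top, bone_top below 0.01 m/s and horizontal distance between square_top and square_base below 0.008 m and z of square_top in the frame of square_base between 0.009 and 0.015 m and (angle between the x axis of square_top and the x axis of square_base, either way round below 0.2 rad or angle between the x axis of square_top and the y axis of square_base, either way round below 0.2 rad) and horizontal distance between oval_top and oval_base below 0.008 m and z of oval_top in the frame of oval_base between 0.009 and 0.015 m and angle between the x axis of oval_top and the x axis of oval_base, either way round below 0.2 rad and horizontal distance between bone_top and bone_base below 0.008 m and z of bone_top in the frame of bone_base between 0.009 and 0.015 m and angle between the x axis of bone_top and the x axis of bone_base, either way round below 0.2 rad); the robot touches nothing.
It fails at once if a base biscuit is shoved more than 20 mm from where it lay (distance of any of round_base, square_base, oval_base, bone_base from where it was at the start of the episode above 0.02 m).
It fails at once if a finger biscuit is moved more than 20 mm (distance of any of finger_a, finger_b from where it was at the start of the episode above 0.02 m).
It fails at once if a top biscuit is dropped or slammed on its base (faster than 0.5 m/s just above it) ((horizontal distance between round_top and round_base below 0.03 m and z of round_top in the frame of round_base below 0.03 m and linear speed of round_top above 0.5 m/s) or (horizontal distance between square_top and square_base below 0.03 m and z of square_top in the frame of square_base below 0.03 m and linear speed of square_top above 0.5 m/s) or (horizontal distance between oval_top and oval_base below 0.03 m and z of oval_top in the frame of oval_base below 0.03 m and linear speed of oval_top above 0.5 m/s) or (horizontal distance between bone_top and bone_base below 0.03 m and z of bone_top in the frame of bone_base below 0.03 m and linear speed of bone_top above 0.5 m/s)).
It also fails if it takes over 106 s, if anything falls off the work surface, if the arm or the gripper's body presses on something with over 40 N, if the wrist force passes 120 N, or if a joint passes its speed limit or range.

## Working session

There is one attempt and no reset: what is moved stays moved. The work goes in short steps, Python scripts to look and compute and a tool call to move; the robot and the scene stay as the last step left them, time stands still between calls to the robot, and variables do not carry over. Pictures are saved under pics/ and viewed, at most 14 in all, crops included, and the job is handed in when it is done.

Besides the shell and the picture viewer there is one more tool, called after "Emit:" as name(argument=value, ...), one argument or row to a line, values as JSON. servo_tool: Moves the arm, as the interface text tells. Its arguments: {"type":"object","properties":{"plan":{"type":"array","items":{"type":"array"}},"squeeze":{"type":"number"}},"required":["plan"]}

```bash
mkdir -p pics; ls
cat > h.py <<'E'
from station import *
import numpy as np, cv2
from scipy.spatial.transform import Rotation as Ro
def save(n,im,crop=None,scale=1):
    if crop: im=im[crop[0]:crop[1],crop[2]:crop[3]]
    im=cv2.resize(im,None,fx=scale,fy=scale,interpolation=cv2.INTER_CUBIC)
    cv2.imwrite('pics/'+n+'.png',im[:,:,::-1])
def ray(ci,rc):
    K=np.array(ci['intrinsics']);k1=ci['k1']
    d=np.array([(rc[1]-K[0,2])/K[0,0],(rc[0]-K[1,2])/K[1,1]])
    u=d.copy()
    for _ in range(20): u=d/(1+k1*(u@u))
    R=np.array(ci['R']);t=np.array(ci['t'])
    return -R.T@t, R.T@np.array([u[0],u[1],1.])
def at_z(ci,rc,z):
    o,d=ray(ci,rc); return o+d*(z-o[2])/d[2]
def tri(a,b):
    (o1,d1),(o2,d2)=a,b
    A=np.stack([d1,-d2],1); s=np.linalg.lstsq(A,o2-o1,rcond=None)[0]
    p,q=o1+s[0]*d1,o2+s[1]*d2
    return (p+q)/2,np.linalg.norm(p-q)
E
python3 - <<'E'
from h import *
s=state();print(s)
for c in ['side','top','wrist']:
    save(c+'0',grab_frame(c)); ci=camera_info(c); print(c,ci['intrinsics'],ci['k1'],-np.array(ci['R']).T@ci['t'],np.round(ci['R'],2).tolist())
N=['round_top','square_top','oval_top','bone_top','round_base','square_base','oval_base','bone_base','finger_a']
for n in N:
    for c in ['top','side']:
        print(n,c,[(np.round(r['position']).tolist(),round(r['p'],2)) for r in look_for(c,n)][:5])
E
```

```text
pics
{'time_s': 0.0, 'joint_pos': array([ 1.12917888,  0.62933994,  0.03844226,  1.51837084, -0.02702367,
        0.99632314, -0.0199685 ]), 'joint_vel': array([-9.89500414e-04,  9.56518032e-05, -2.36929164e-05, -3.89756222e-04,
        5.47444547e-04,  1.90301088e-04, -2.38291589e-04]), 'tau': array([-7.89419005e-05, -5.63392782e+01,  1.22617710e+00, -1.93444955e+01,
        1.09656170e-02,  1.05755014e-02, -9.05485074e-07]), 'ee_pos': array([ 0.23842301, -0.60416107,  0.30299208]), 'orientation': array([-3.08443059e+00, -5.86540144e-01,  5.72753311e-04]), 'wrist_force': array([ 0.05488057, -0.00588897, -0.7738592 ]), 'wrist_torque': array([-0.05201786, -0.02057145, -0.0281499 ]), 'grip_force': 0.0, 'grip_width': 0.08568472631452455}
side [[546.05128781   0.         281.55041027]
 [  0.         546.05128781 206.37492599]
 [  0.           0.           1.        ]] -0.05197189505981227 [0.31366807 1.1023783  0.99147705] [[-0.99, -0.1, -0.01], [-0.06, 0.63, -0.77], [0.09, -0.77, -0.64]]
top [[467.93588478   0.         276.57538162]
 [  0.         467.93588478 215.47482235]
 [  0.      
[... 757 characters left out ...]
_top side [([282.0, 198.0], 0.7)]
bone_top top [([142.0, 219.0], 0.85), ([202.0, 180.0], 0.61), ([200.0, 223.0], 0.52)]
bone_top side [([250.0, 209.0], 0.51)]
round_base top [([153.0, 327.0], 0.82)]
round_base side [([191.0, 232.0], 0.6)]
square_base top [([211.0, 324.0], 0.61)]
square_base side [([196.0, 282.0], 0.61)]
oval_base top [([215.0, 367.0], 0.72), ([152.0, 328.0], 0.26)]
oval_base side [([172.0, 287.0], 0.53)]
bone_base top [([155.0, 378.0], 0.76), ([275.0, 441.0], 0.76), ([306.0, 384.0], 0.69)]
bone_base side [([172.0, 363.0], 0.73), ([167.0, 239.0], 0.71), ([141.0, 334.0], 0.64)]
finger_a top [([184.0, 353.0], 0.85), ([175.0, 191.0], 0.53)]
finger_a side [([271.0, 232.0], 0.47)]
```

View pics/top0.png

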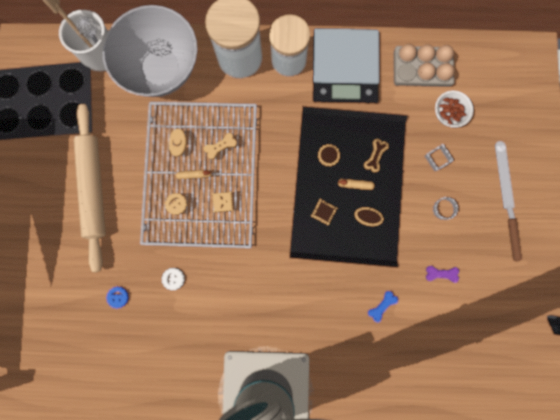

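View pics/side0.png

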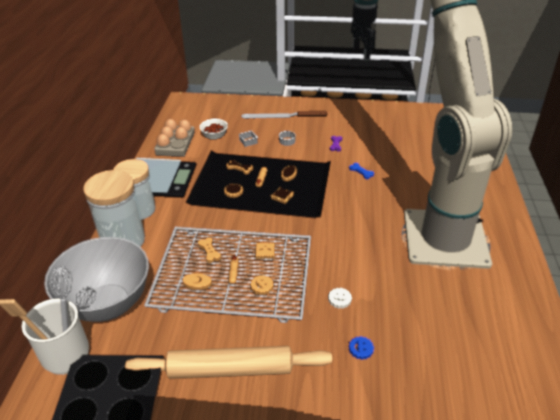

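The top view shows the golden tops on the rack: oval (141,177), bone (147,220), round (204,176), square (202,222), with finger_b at (175,195). On the sheet are the round base (154,329), bone base (155,377), square base (211,324), oval base (216,369) and finger_a (184,356). Look-alikes:
- For round_top: white button (279,173) and blue button (297,118).
- For bone_base: blue bone (306,384) and purple bone (273,442).
- For square/round: the metal cutters at (157,440) and (208,446).

The side view shows the same layout, with the rack at (270,232) and the sheet at (183,262). I choose the golden tops on the rack and the chocolate bases on the sheet.

```bash
cat >> h.py <<'E'
T=['round_top','square_top','oval_top','bone_top']; B=['round_base','square_base','oval_base','bone_base']
def pick(c,n,near,tol=25):
    L=[r for r in outline_of(c,n) if np.hypot(*(np.array(r['position'])-near))<tol]
    return L[0] if L else None
def shape(ci,mask,z):
    # outline projected to plane z -> min-area rectangle / PCA
    cs,_=cv2.findContours(mask.astype(np.uint8),cv2.RETR_EXTERNAL,cv2.CHAIN_APPROX_NONE)
    c=max(cs,key=cv2.contourArea)[:,0,:]
    P=np.array([at_z(ci,(v,u),z)[:2] for u,v in c])*1000
    (cx,cy),(w,h),a=cv2.minAreaRect(P.astype(np.float32))
    M=cv2.moments(P.astype(np.float32)); mc=(M['m10']/M['m00'],M['m01']/M['m00'])
    th=.5*np.arctan2(2*M['mu11'],M['mu20']-M['mu02'])
    if w<h: w,h,a=h,w,a+90
    return np.round(mc,1),np.round((cx,cy),1),np.round((w,h)),round((a+90)%180-90,1),round(np.degrees(th),1)
E
python3 - <<'E'
from h import *
tp={'oval_top':(141,177),'bone_top':(147,220),'round_top':(204,176),'square_top':(202,222),'round_base':(154,329),'bone_base':(155,377),'square_base':(211,324),'oval_base':(216,369),'finger_a':(184,356),'finger_b':(175,195)}
sd={'oval_top':(281,198),'bone_top':(249,209),'round_top':(284,262),'square_top':(250,265),'round_base':(190,233),'bone_base':(167,239),'square_base':(196,282),'oval_base':(172,288),'finger_a':(177,262),'finger_b':(268,233)}
save('close',grab_frame('top'),(95,270,130,415),2.7)
grab_frame('side');ct,cs=camera_info('top'),camera_info('side')
for n in tp:
    a=pick('top',n,tp[n],12);b=pick('side',n,sd[n],12)
    z=.034 if n[-3:]=='top' else .016
    if a: print(n,'top',shape(ct,a['pixels'],z),round(a['p'],2))
    p,g=tri(ray(ct,a['position'] if a else tp[n]),ray(cs,b['position'] if b else sd[n]))
    print('   tri',np.round(p*1000),round(g*1000,1),bool(a),bool(b))
s=state();R=Ro.from_rotvec(s['orientation']).as_matrix();print(R.round(3))
cw=camera_info('wrist');print((R.T@(-np.array(cw['R']).T@cw['t']-s['ee_pos'])).round(4),(R.T@np.array(cw['R']).T).round(3))
E
```

```text
oval_top top (array([619.2, 237.8]), array([618.7, 237.7]), array([69., 43.]), 1.1, np.float64(0.9)) 0.88
   tri [623. 241.  32.] 3.0 True True
bone_top top (array([610.6, 127. ]), array([610.3, 128.2]), array([79., 41.]), -59.4, np.float64(-57.7)) 0.76
   tri [618. 130.  18.] 5.7 True True
round_top top (array([460.4, 232.5]), array([460.8, 232.5]), array([52., 50.]), -87.4, np.float64(-82.6)) 0.68
   tri [461. 233.  22.] 0.5 True True
square_top top (array([469.8, 116.6]), array([469.6, 117.6]), array([49., 47.]), -88.0, np.float64(70.1)) 0.63
   tri [470. 121.  22.] 12.0 True True
round_base top (array([ 596.4, -144.3]), array([ 596.3, -144.5]), array([52., 48.]), 0.8, np.float64(2.3)) 0.6
   tri [ 606. -147.   -0.] 8.9 True True
bone_base top (array([ 598.5, -263.8]), array([ 598.5, -263.1]), array([82., 37.]), -21.7, np.float64(-20.9)) 0.86
   tri [ 608. -274.   -5.] 8.5 True True
square_base top (array([ 452. , -133.5]), array([ 451.7, -133.4]), array([48., 47.]), -28.0, np.float64(-50.7)) 0.8
   tri [ 451. -131.   10.] 3.7 True True
oval_base top (array([ 443.8, -244.7]), array([ 444. , -244.5]), array([64., 40.]), -88.7, np.float64(74.4)) 0.88
   tri [ 450. -252.  -14.] 6.5 True True
finger_a top (array([ 524.7, -211.9]), array([ 524.9, -214. ]), array([85., 20.]), 86.9, np.float64(86.1)) 0.57
   tri [ 520. -210.    9.] 7.5 True True
finger_b top (array([540.5, 195.4]), array([540.5, 194.8]), array([89., 19.]), -85.0, np.float64(-84.9)) 0.66
   tri [532. 197.  24.] 5.1 True True
[[ 0.93   0.367  0.   ]
 [ 0.367 -0.93   0.   ]
 [ 0.    -0.    -1.   ]]
[ 0.0736 -0.0002 -0.0693] [[-0.001 -0.957 -0.289]
 [ 1.    -0.001 -0.   ]
 [-0.    -0.289  0.957]]
```

View pics/close.png

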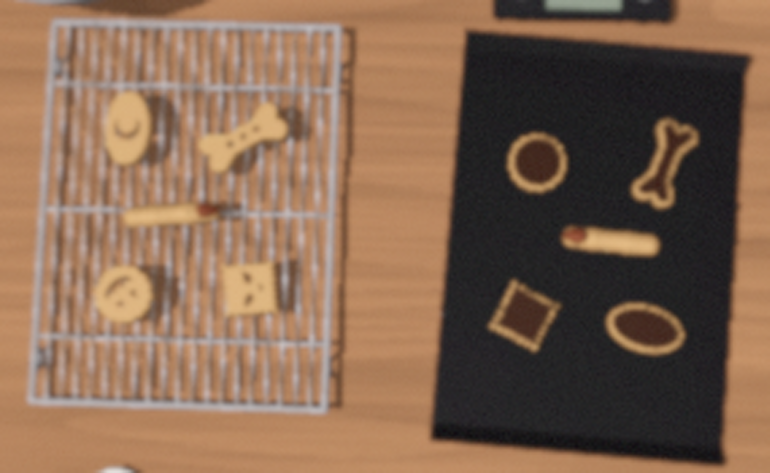

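The crop confirms the choice: golden tops with cut faces on the rack and chocolate-topped bases on the sheet, with no blue, purple or white things among them. Next I move over the sheet for wrist views.

Emit:
servo_tool(
  plan=[
    [-0.3,[5.6,-4.0,0],[0,0,0]],
    [-0.3,[5.6,-4.0,0],[0,0,0]],
    [-0.3,[5.6,-4.0,0],[0,0,0]],
    [-0.3,[5.6,-4.0,0],[0,0,0]],
    [-0.3,[5.6,-4.0,0],[0,0,0]],
  ],
  squeeze=25,
)

```text
time_s: 2.57
ee_pos: [0.3518, -0.4294, 0.3041]
orientation: [3.086, 0.587, 0.001]
wrist_force: [0.5, 0.3, -0.3]
grip_width: 0.0557
grip_force: 0.0
```

Emit:
servo_tool(
  plan=[
    [-0.3,[5.6,-4.0,0],[0,0,0]],
    [-0.3,[5.6,-4.0,0],[0,0,0]],
    [-0.3,[5.6,-4.0,0],[0,0,0]],
    [-0.3,[5.6,-4.0,0],[0,0,0]],
    [-0.3,[5.6,-4.0,0],[0,0,0]],
  ],
)

```text
time_s: 2.98
ee_pos: [0.4641, -0.256, 0.3042]
orientation: [3.086, 0.587, 0.001]
wrist_force: [1.5, 0.7, -0.4]
grip_width: 0.0554
grip_force: 0.0
```

Emit:
servo_tool(
  plan=[
    [-0.3,[1.8,-1.4,0],[0,0,3.6]],
    [-0.3,[1.8,-1.4,0],[0,0,3.6]],
    [-0.3,[1.8,-1.4,0],[0,0,3.6]],
    [-0.3,[1.8,-1.4,0],[0,0,3.6]],
    [-0.3,[1.8,-1.4,0],[0,0,3.6]],
  ],
)

```text
time_s: 3.4
ee_pos: [0.4977, -0.1994, 0.304]
orientation: [3.141, 0.004, -0.001]
wrist_force: [-0.1, -0.1, 0.6]
grip_width: 0.0554
grip_force: 0.0
```

```bash
cat >> h.py <<'E'
import pickle,os
def proj(ci,X):
    c=np.array(ci['R'])@X+np.array(ci['t']);u=c[:2]/c[2];u=u*(1+ci['k1']*(u@u));K=np.array(ci['intrinsics'])
    return np.array([K[1,1]*u[1]+K[1,2],K[0,0]*u[0]+K[0,2]])
G={'oval_top':(620,238),'bone_top':(611,128),'round_top':(460,232),'square_top':(470,117),'round_base':(596,-144),'bone_base':(598,-264),'square_base':(452,-133),'oval_base':(444,-245),'finger_a':(525,-212),'finger_b':(540,195)}
def view(names,tag,pic=None):
    ci=camera_info('wrist');im=grab_frame('wrist')
    if pic: save(pic,im)
    D=pickle.load(open('v.pkl','rb')) if os.path.exists('v.pkl') else {}
    for n in names:
        z=.034 if n[-3:]=='top' else .016
        e=proj(ci,np.array([G[n][0]/1e3,G[n][1]/1e3,z]))
        r=pick('wrist',n,e,30)
        if r is None: print(n,'none, expected',e.round());continue
        d=D.setdefault(n,{});d[tag]=(ci,r['position'],r['pixels'])
        print(n,np.round(r['position']),round(r['p'],2),*shape(ci,r['pixels'],z))
        o=[k for k in d if k!=tag]
        if o: 
            a=d[o[-1]]
            for zz in [0]:
                p,g=tri(ray(a[0],a[1]),ray(ci,r['position']));print('    tri',np.round(p*1000,1),round(g*1000,1))
    pickle.dump(D,open('v.pkl','wb'))
E
python3 - <<'E'
from h import *
view(B+['finger_a'],'A','w1')
E
```

```text
round_base [ 64. 221.] 0.77 [ 596.  -144.8] [ 596.2 -145.1] [52. 52.] -45.6 25.4
square_base [214. 214.] 0.79 [ 453.6 -134.4] [ 453.8 -133.7] [50. 50.] -26.0 -68.8
oval_base [222. 321.] 0.76 [ 445.3 -244.7] [ 445.4 -244.9] [69. 44.] 63.1 73.5
bone_base [ 65. 345.] 0.74 [ 598.2 -262.5] [ 598.3 -262.2] [78. 38.] -22.1 -21.5
finger_a [142. 292.] 0.56 [ 523.7 -212. ] [ 523.5 -212.5] [90. 21.] 84.2 85.3
```

View pics/w1.png

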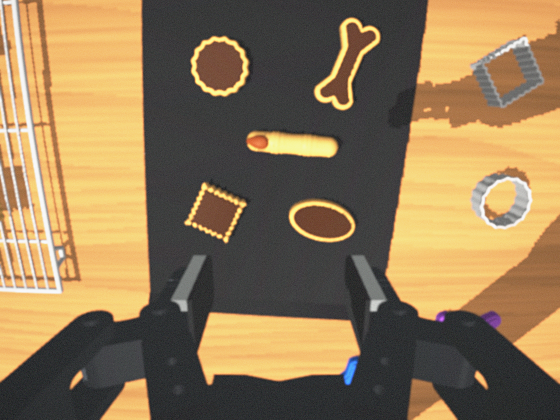

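The wrist view shows the round base (64,221), bone base (65,345), finger_a (142,292), square base (214,214) and oval base (222,321). The outline sizes agree with the text. A second base view comes next, on the way to the rack.

Emit:
servo_tool(
  plan=[
    [-0.3,[0,-4,0],[0,0,0]],
    [-0.3,[0,-4,0],[0,0,0]],
    [-0.3,[0,-4,0],[0,0,0]],
    [-0.3,[0,-4,0],[0,0,0]],
  ],
)

```text
time_s: 4.03
ee_pos: [0.4981, -0.071, 0.3038]
orientation: [-3.136, -0.015, 0.001]
wrist_force: [-0.0, 0.1, -0.6]
grip_width: 0.0559
grip_force: 0.0
```

Run:
```python
from h import *
print(state()['ee_pos']);view(B+['finger_a'],'B')
```

```text
[ 0.49807547 -0.07097307  0.30379113]
round_base [ 65. 358.] 0.69 [ 596.  -142.9] [ 595.9 -143.3] [52. 52.] -23.4 -62.3
    tri [ 598.9 -144.1    4.9] 0.1
square_base [214. 340.] 0.81 [ 453.6 -132.2] [ 453.9 -132.5] [48. 47.] 63.3 85.7
    tri [ 452.  -132.7   15.8] 1.6
oval_base [224. 441.] 0.89 [ 444.6 -241.9] [ 444.9 -241.7] [72. 42.] 64.1 73.1
    tri [ 439.2 -245.4    5.5] 0.6
bone_base [ 70. 477.] 0.95 [ 598.2 -259.4] [ 598.3 -259.5] [79. 41.] -21.6 -21.8
    tri [ 598.1 -263.7    3.4] 0.2
finger_a [145. 419.] 0.81 [ 523.8 -211.2] [ 524.4 -211.8] [90. 22.] 86.8 84.9
    tri [ 522.8 -213.4   -0.8] 0.1
```

Emit:
servo_tool(
  plan=[
    [-0.3,[0,-6.5,0],[0,0,0]],
    [-0.3,[0,-6.5,0],[0,0,0]],
    [-0.3,[0,-6.5,0],[0,0,0]],
    [-0.3,[0,-6.5,0],[0,0,0]],
    [-0.3,[0,-6.5,0],[0,0,0]],
  ],
)

```text
time_s: 4.75
ee_pos: [0.4983, 0.1187, 0.304]
orientation: [-3.14, 0.0, -0.001]
wrist_force: [0.3, 0.4, 0.2]
grip_width: 0.0554
grip_force: 0.0
```

Emit:
servo_tool(
  plan=[
    [-0.3,[0,-0.6,0],[0,0,0]],
    [-0.3,[0,-0.6,0],[0,0,0]],
  ],
)

```text
time_s: 4.92
ee_pos: [0.4984, 0.1379, 0.3038]
orientation: [-3.139, -0.006, -0.001]
wrist_force: [0.1, -0.2, -0.8]
grip_width: 0.0555
grip_force: 0.0
```

Run:
```python
from h import *
print(state()['ee_pos']);view(T+['finger_b'],'A','w2')
```

```text
[0.4984149  0.13787879 0.30382002]
round_top [211. 183.] 0.95 [463.3 233. ] [463.5 233.1] [55. 51.] -38.5 -49.4
square_top [202. 299.] 0.91 [470.7 119.3] [470.8 119.3] [48. 47.] 5.7 26.3
oval_top [ 40. 167.] 0.96 [616.3 236.7] [616.3 236.3] [69. 44.] -2.7 0.7
bone_top [ 49. 292.] 0.9 [609.2 129.8] [609.6 129.9] [78. 37.] -58.1 -58.1
finger_b [134. 220.] 0.69 [535.3 194.8] [535.4 195.1] [92. 22.] -85.2 -85.1
```

View pics/w2.png

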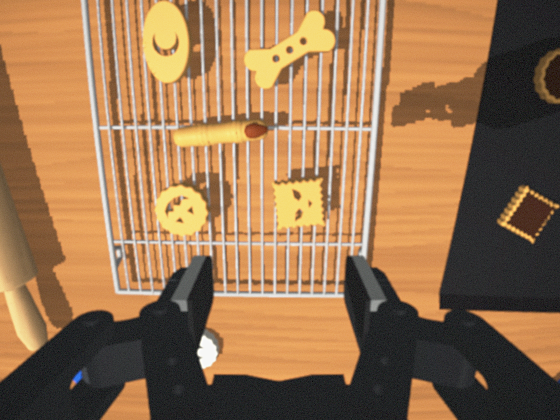

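The rack view shows the round top (211,183), square top (202,299), oval top (40,167), bone top (49,292) and finger_b (134,220). I start with the square top: hover over it and look.

Emit:
servo_tool(
  plan=[
    [-0.55,[-0.9,0.63,3.4],[0,0,-0.67]],
    [-0.55,[-0.9,0.63,3.4],[0,0,-0.67]],
    [-0.55,[-0.9,0.63,3.4],[0,0,-0.67]],
    [-0.55,[-0.9,0.63,3.4],[0,0,-0.67]],
  ],
)

```text
time_s: 5.55
ee_pos: [0.4673, 0.1119, 0.1983]
orientation: [3.136, 0.103, -0.016]
wrist_force: [-1.1, -0.0, 0.4]
grip_width: 0.0659
grip_force: 0.0
```

```bash
cat >> h.py <<'E'
def go(x,y,z,phi):
    "shift/turn in tool units to reach world target (m, deg)"
    s=state();R=Ro.from_rotvec(s['orientation']).as_matrix()
    d=R.T@(np.array([x,y,z])-s['ee_pos'])/.03
    c,n=np.cos(np.radians(phi)),np.sin(np.radians(phi))
    Rt=np.array([[c,n,0],[n,-c,0],[0,0,-1]])
    w=np.degrees(Ro.from_matrix(R.T@Rt).as_rotvec())/6
    print('t',round(s['time_s'],2),'pos',s['ee_pos'].round(4),'phi',np.degrees(np.arctan2(R[1,0],R[0,0])).round(1),'gw',s['grip_width'],'| shift',d.round(2),'turn',w.round(2),'len mm',np.round(np.linalg.norm(d)*30))
E
python3 - <<'E'
from h import *
view(['square_top'],'B','w3')
go(.471,.119,.0925,4)
E
```

```text
square_top [198. 267.] 0.86 [470.2 118.7] [469.9 118.8] [50. 48.] 6.0 22.6
    tri [472.3 119.2  37.5] 0.7
t 5.65 pos [0.4718 0.1141 0.2021] phi 3.8 gw 0.06615237907484621 | shift [-0.01 -0.17  3.65] turn [ 0.    0.   -0.03] len mm 110.0
```

View pics/w3.png

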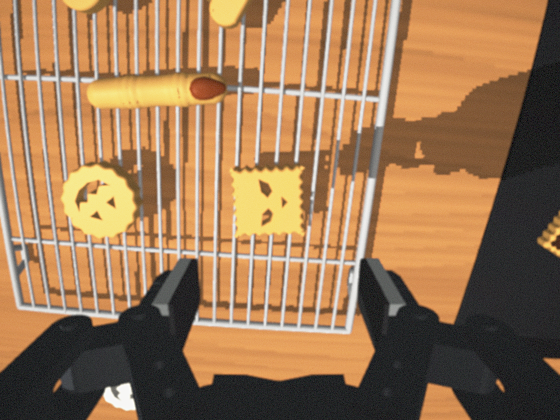

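The square top sits at (198,267), centred and nearly aligned with the tool, and stereo puts its top at 37 mm, matching the expected 34. I descend and grip.

Emit:
servo_tool(
  plan=[
    [-0.55,[0,-0.17,1.2],[0,0,0]],
    [-0.55,[0,-0.17,2.4],[0,0,0]],
    [-0.55,[0,-0.17,3.3],[0,0,0]],
    [-0.55,[0,-0.17,3.62],[0,0,0]],
    [-0.55,[0,-0.17,3.62],[0,0,0]],
  ],
)

```text
time_s: 6.07
ee_pos: [0.4717, 0.1201, 0.0928]
orientation: [3.14, 0.108, -0.001]
wrist_force: [-0.2, 1.0, -0.1]
grip_width: 0.0664
grip_force: 0.0
```

Emit:
servo_tool(
  plan=[
    [-0.3,[0,0,0],[0,0,0]],
    [0.0,[0,0,0],[0,0,0]],
    [0.3,[0,0,0],[0,0,0]],
    [0.5,[0,0,0],[0,0,0]],
    [0.5,[0,0,0],[0,0,0]],
  ],
)

```text
time_s: 6.48
ee_pos: [0.4725, 0.1203, 0.0954]
orientation: [-3.139, -0.108, -0.007]
wrist_force: [0.5, -0.1, 8.1]
grip_width: 0.0476
grip_force: 26.4
```

Run:
```python
from h import *
s=state();print(s['grip_force'],s['wrist_force'])
go(.471,.119,.2,4)
```

```text
26.37209951877594 [ 0.54221025 -0.13649023  8.07332665]
t 6.48 pos [0.4725 0.1203 0.0954] phi 3.9 gw 0.047551950024664585 | shift [-0.04  0.04 -3.49] turn [-0.01 -0.04 -0.01] len mm 105.0
```

The grip is at 47.6 mm on the wires. Lifting and carrying to the square base.

Emit:
servo_tool(
  plan=[
    [0.5,[0,0,-1.1],[0,0,0]],
    [0.5,[0,0,-2.2],[0,0,0]],
    [0.5,[-0.2,1.3,-2.2],[0,0,0]],
    [0.5,[-0.4,2.6,-2.2],[0,0,0]],
    [0.5,[-0.6,4.0,-2.2],[0,0,0]],
  ],
)

```text
time_s: 6.9
ee_pos: [0.462, -0.0002, 0.1612]
orientation: [-3.139, -0.114, -0.006]
wrist_force: [0.2, -0.3, -0.3]
grip_width: 0.0474
grip_force: 26.1
```

Emit:
servo_tool(
  plan=[
    [0.5,[-0.58,4.42,0],[0,0,5.1]],
    [0.5,[-0.58,4.42,0],[0,0,5.1]],
    [0.5,[-0.58,4.42,0],[0,0,5.1]],
    [0.5,[-0.58,4.42,0],[0,0,5.1]],
    [0.5,[-0.58,4.42,0],[0,0,5.1]],
  ],
)

```text
time_s: 7.32
ee_pos: [0.4529, -0.1383, 0.1606]
orientation: [3.05, -0.743, 0.005]
wrist_force: [0.9, 0.3, -0.8]
grip_width: 0.0474
grip_force: 26.1
```

Run:
```python
from h import *
save('w4',grab_frame('wrist'))
go(.4548,-.134,.092,-26.7)
```

```text
t 7.37 pos [ 0.4531 -0.1353  0.1603] phi -27.0 gw 0.047225755380353104 | shift [ 0.03 -0.06  2.28] turn [-0.   -0.02 -0.05] len mm 68.0
```

View pics/w4.png

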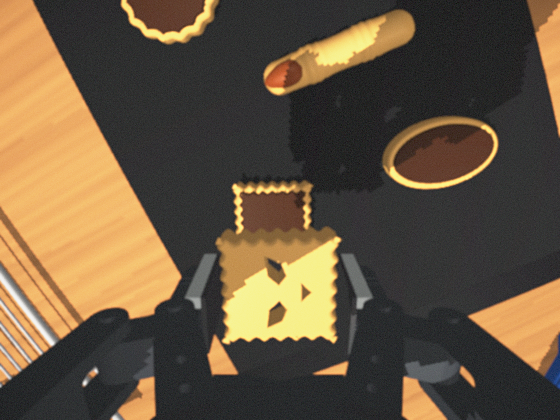

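The held biscuit shows parallel to the base outline (far edges at rows 236 and 184), with the base about 3 mm to the tool's −y. Lowering with that correction.

Emit:
servo_tool(
  plan=[
    [0.5,[0,-0.09,1.0],[0,0,0]],
    [0.5,[0,-0.09,1.8],[0,0,0]],
    [0.5,[0,-0.09,2.15],[0,0,0]],
    [0.5,[0,-0.09,2.3],[0,0,0]],
    [0.5,[0,-0.09,2.34],[0,0,0]],
  ],
)

```text
time_s: 7.78
ee_pos: [0.454, -0.1292, 0.0892]
orientation: [-3.057, 0.716, 0.003]
wrist_force: [-4.1, 1.9, 17.6]
grip_width: 0.0476
grip_force: 27.1
```

Emit:
servo_tool(
  plan=[
    [0.5,[0,0,0],[0,0,0]],
    [0.5,[0,0,0],[0,0,0]],
  ],
)

```text
time_s: 7.95
ee_pos: [0.4547, -0.1296, 0.0896]
orientation: [-3.058, 0.718, -0.0]
wrist_force: [0.4, 0.7, -0.6]
grip_width: 0.0473
grip_force: 25.6
```

Emit:
servo_tool(
  plan=[
    [0.5,[0,0.1,-0.06],[0,0,0]],
    [0.5,[0,0.1,-0.06],[0,0,0]],
    [0.5,[0,0.1,0.01],[0,0,0]],
    [0.3,[0,0.1,0.01],[0,0,0]],
    [-0.3,[0,0.1,0.01],[0,0,0]],
  ],
)

```text
time_s: 8.37
ee_pos: [0.4531, -0.1339, 0.0891]
orientation: [-3.057, 0.724, -0.001]
wrist_force: [0.1, -0.1, 0.2]
grip_width: 0.055
grip_force: 0.0
```

Emit:
servo_tool(
  plan=[
    [-0.5,[0,0,0],[0,0,0]],
    [-0.5,[0,0,0],[0,0,0]],
    [-0.5,[0,0,-1.0],[0,0,0]],
    [-0.5,[0,0,-2.2],[0,0,0]],
    [-0.5,[0,0,-3.4],[0,0,0]],
  ],
)

```text
time_s: 8.78
ee_pos: [0.452, -0.1339, 0.1913]
orientation: [3.057, -0.725, -0.005]
wrist_force: [1.1, 0.3, -0.1]
grip_width: 0.0635
grip_force: 0.0
```

Run:
```python
from h import *
save('w5',grab_frame('wrist'))
go(.463,.233,.2,4)
```

```text
t 8.83 pos [ 0.4549 -0.135   0.1972] phi -26.7 gw 0.06401259985903938 | shift [ -5.27 -11.08  -0.11] turn [ 0.   -0.07 -5.12] len mm 368.0
```

View pics/w5.png

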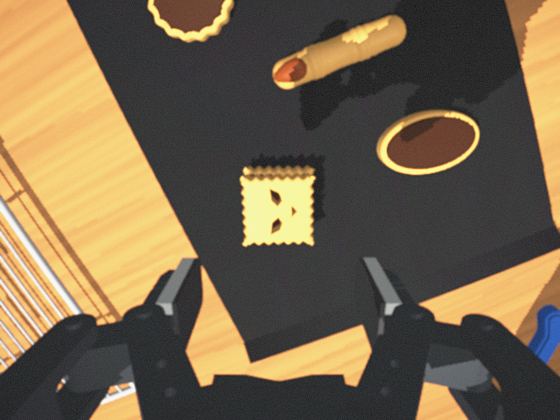

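The square top sits on its base with edges parallel; the far base edge shows at row 166 against 174 for the top, about 3 mm off, which is within tolerance. Next is the round top.

Emit:
servo_tool(
  plan=[
    [-0.65,[-2.6,-5.5,0],[0,0,0]],
    [-0.65,[-2.6,-5.5,0],[0,0,0]],
    [-0.65,[-2.6,-5.5,0],[0,0,0]],
    [-0.65,[-2.6,-5.5,0],[0,0,0]],
    [-0.65,[-2.6,-5.5,0],[0,0,0]],
  ],
)

```text
time_s: 9.25
ee_pos: [0.4567, 0.0548, 0.1906]
orientation: [-3.057, 0.712, 0.003]
wrist_force: [0.2, 0.3, 0.8]
grip_width: 0.0707
grip_force: 0.0
```

Emit:
servo_tool(
  plan=[
    [-0.65,[-2.6,-5.55,-0.1],[0,0,-5.1]],
    [-0.65,[-2.6,-5.55,-0.1],[0,0,-5.1]],
    [-0.65,[-2.6,-5.55,-0.1],[0,0,-5.1]],
    [-0.65,[-2.6,-5.55,-0.1],[0,0,-5.1]],
    [-0.65,[-2.6,-5.55,-0.1],[0,0,-5.1]],
  ],
)

```text
time_s: 9.67
ee_pos: [0.4615, 0.2392, 0.1939]
orientation: [-3.135, -0.128, -0.001]
wrist_force: [-0.1, 1.6, 0.7]
grip_width: 0.0707
grip_force: 0.0
```

Emit:
servo_tool(
  plan=[
    [-0.65,[0,0,0],[0,0,0]],
    [-0.65,[0,0,0],[0,0,0]],
    [-0.65,[0,0,0],[0,0,0]],
  ],
)

```text
time_s: 9.92
ee_pos: [0.462, 0.2307, 0.1936]
orientation: [3.138, 0.104, -0.001]
wrist_force: [0.2, -0.0, -0.1]
grip_width: 0.0707
grip_force: 0.0
```

Run:
```python
from h import *
view(['round_top'],'B')
go(.463,.233,.097,4)
```

```text
round_top [211. 274.] 0.6 [462.8 234.7] [462.9 234.6] [52. 52.] 48.7 0.7
    tri [459.3 233.6  29.5] 0.7
t 10.02 pos [0.4623 0.2303 0.1938] phi 3.7 gw 0.07017732216425475 | shift [ 0.03 -0.09  3.23] turn [ 0.01  0.   -0.04] len mm 97.0
```

Emit:
servo_tool(
  plan=[
    [-0.65,[0.03,-0.13,1.2],[0,0,0]],
    [-0.65,[0.03,-0.13,2.3],[0,0,0]],
    [-0.65,[0.03,-0.13,3.0],[0,0,0]],
    [-0.65,[0.03,-0.13,3.24],[0,0,0]],
    [-0.65,[0.03,-0.13,3.24],[0,0,0]],
  ],
)

```text
time_s: 10.43
ee_pos: [0.4622, 0.2344, 0.0952]
orientation: [3.138, 0.104, -0.005]
wrist_force: [-0.2, 0.2, 0.3]
grip_width: 0.0705
grip_force: 0.0
```

Emit:
servo_tool(
  plan=[
    [-0.4,[0,0,0],[0,0,0]],
    [-0.1,[0,0,0],[0,0,0]],
    [0.2,[0,0,0],[0,0,0]],
    [0.4,[0,0,0],[0,0,0]],
    [0.4,[0,0,0],[0,0,0]],
  ],
)

```text
time_s: 10.85
ee_pos: [0.4637, 0.2363, 0.0981]
orientation: [-3.139, -0.108, -0.004]
wrist_force: [-0.8, -0.6, 7.1]
grip_width: 0.0521
grip_force: 26.7
```

Run:
```python
from h import *
s=state();print(s['grip_force'],s['wrist_force'])
go(.596,-.144,.16,4)
```

```text
26.73523038625717 [-0.79838641 -0.55996939  7.13635298]
t 10.85 pos [0.4637 0.2363 0.0981] phi 3.9 gw 0.05214604115380092 | shift [ 3.54 12.95 -2.06] turn [-0.01 -0.02 -0.01] len mm 407.0
```

Emit:
servo_tool(
  plan=[
    [0.4,[0,0,-1.0],[0,0,0]],
    [0.4,[0,0,-2.0],[0,0,0]],
    [0.4,[0.3,1.3,-2.06],[0,0,0]],
    [0.4,[0.65,2.6,-2.06],[0,0,0]],
    [0.4,[1.0,3.9,-2.06],[0,0,0]],
  ],
)

```text
time_s: 11.27
ee_pos: [0.5015, 0.1219, 0.1598]
orientation: [-3.138, -0.114, -0.005]
wrist_force: [1.0, 0.0, -0.0]
grip_width: 0.0526
grip_force: 26.6
```

Emit:
servo_tool(
  plan=[
    [0.4,[1.7,6.5,0],[0,0,0]],
    [0.4,[1.7,6.5,0],[0,0,0]],
    [0.4,[1.7,6.5,0],[0,0,0]],
    [0.4,[1.7,6.5,0],[0,0,0]],
    [0.4,[1.7,6.5,0],[0,0,0]],
  ],
)

```text
time_s: 11.68
ee_pos: [0.5659, -0.0728, 0.1593]
orientation: [3.139, 0.105, 0.003]
wrist_force: [0.5, 0.1, -0.1]
grip_width: 0.0524
grip_force: 26.6
```

Emit:
servo_tool(
  plan=[
    [0.4,[0.84,2.55,0],[0,0,0]],
    [0.4,[0.84,2.55,0],[0,0,0]],
    [0.4,[0.84,2.55,0],[0,0,0]],
    [0.4,[0.84,2.55,0],[0,0,0]],
    [0.4,[0.84,2.55,0],[0,0,0]],
  ],
)

```text
time_s: 12.1
ee_pos: [0.5953, -0.1434, 0.1585]
orientation: [-3.139, -0.108, 0.0]
wrist_force: [0.1, 1.2, -0.1]
grip_width: 0.0522
grip_force: 26.6
```

Run:
```python
from h import *
save('w6',grab_frame('wrist'))
go(.5965,-.1445,.0945,4)
```

```text
t 12.15 pos [ 0.5952 -0.1423  0.1585] phi 4.0 gw 0.052184302934181075 | shift [0.04 0.08 2.13] turn [-0.01  0.    0.01] len mm 64.0
```

View pics/w6.png

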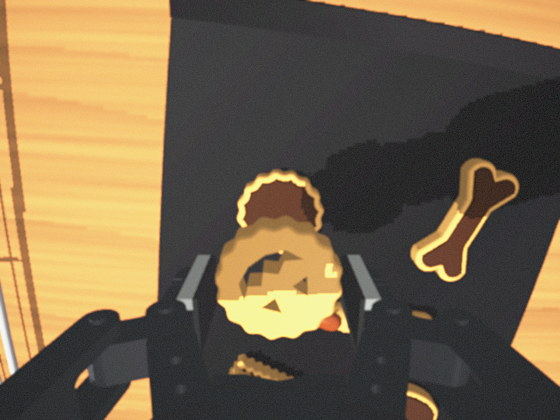

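The round base (arc top at row 171, columns 237–323) is centred under the held round top (columns 217–342), about 2 mm ahead. Lowering.

Emit:
servo_tool(
  plan=[
    [0.4,[0.06,0.03,0.8],[0,0,0]],
    [0.4,[0.06,0.03,1.5],[0,0,0]],
    [0.4,[0.06,0.03,1.9],[0,0,0]],
    [0.4,[0.06,0.03,2.05],[0,0,0]],
    [0.4,[0.06,0.03,2.12],[0,0,0]],
  ],
)

```text
time_s: 12.57
ee_pos: [0.5969, -0.1434, 0.0941]
orientation: [-3.139, -0.111, 0.003]
wrist_force: [-0.4, -0.3, -0.3]
grip_width: 0.0525
grip_force: 26.6
```

Emit:
servo_tool(
  plan=[
    [0.4,[0,0,0.04],[0,0,0]],
    [0.4,[0,0,0.06],[0,0,0]],
    [0.4,[0,0,0.07],[0,0,0]],
  ],
)

```text
time_s: 12.82
ee_pos: [0.5979, -0.1448, 0.0936]
orientation: [3.139, 0.109, 0.002]
wrist_force: [-0.6, -1.1, 0.2]
grip_width: 0.0519
grip_force: 26.6
```

Run:
```python
from h import *
print(state()['wrist_force']);go(.5972,-.1445,.0921,4)
```

```text
[-0.5537372  -1.0746383   0.19220982]
t 12.82 pos [ 0.5979 -0.1448  0.0936] phi 4.0 gw 0.051895642571313794 | shift [-0.02 -0.01  0.05] turn [ 0.   -0.01 -0.01] len mm 2.0
```

Emit:
servo_tool(
  plan=[
    [0.4,[0,0,0.05],[0,0,0]],
    [0.4,[0,0,0.05],[0,0,0]],
    [0.2,[0,0,0.05],[0,0,0]],
    [-0.1,[0,0,0.05],[0,0,0]],
    [-0.5,[0,0,0.05],[0,0,0]],
  ],
)

```text
time_s: 13.23
ee_pos: [0.5976, -0.1448, 0.0915]
orientation: [3.14, 0.108, 0.001]
wrist_force: [0.1, -0.1, 0.5]
grip_width: 0.0628
grip_force: 0.0
```

Emit:
servo_tool(
  plan=[
    [-0.5,[0,0,0],[0,0,0]],
    [-0.5,[0,0,0],[0,0,0]],
    [-0.5,[0,0,-1.0],[0,0,0]],
    [-0.5,[0,0,-2.2],[0,0,0]],
    [-0.5,[0,0,-3.5],[0,0,0]],
  ],
)

```text
time_s: 13.65
ee_pos: [0.5962, -0.1445, 0.1957]
orientation: [-3.139, -0.108, 0.006]
wrist_force: [0.9, 1.0, 0.5]
grip_width: 0.0641
grip_force: 0.0
```

Emit:
servo_tool(
  plan=[
    [-0.5,[0,0,0],[0,0,0]],
    [-0.5,[0,0,0],[0,0,0]],
  ],
)

```text
time_s: 13.82
ee_pos: [0.5987, -0.1452, 0.1986]
orientation: [3.138, 0.108, 0.008]
wrist_force: [-0.8, -0.3, -0.9]
grip_width: 0.0641
grip_force: 0.0
```

Run:
```python
from h import *
view(['round_top'] ,'x') if 0 else None
G['round_top']=(597,-144);G['square_top']=(454,-134)
save('w7',grab_frame('wrist'))
ci=camera_info('wrist')
for n in ['round_top','square_top']:
    r=pick('wrist',n,proj(ci,np.array([G[n][0]/1e3,G[n][1]/1e3,.028])),30)
    if r: print(n,r['position'],shape(ci,r['pixels'],.028))
go(.611,.1295,.2,32)
```

```text
round_top [209.8, 279.1] (array([ 595.6, -144.2]), array([ 595.6, -144. ]), array([53., 51.]), 32.2, np.float64(6.5))
square_top [362.6, 254.3] (array([ 465.8, -133.9]), array([ 461.4, -134.7]), array([50., 40.]), 66.1, np.float64(81.2))
t 13.97 pos [ 0.5965 -0.1444  0.195 ] phi 4.0 gw 0.06413112833868344 | shift [ 1.11 -9.08 -0.16] turn [-0.01  0.02 -4.67] len mm 274.0
```

View pics/w7.png

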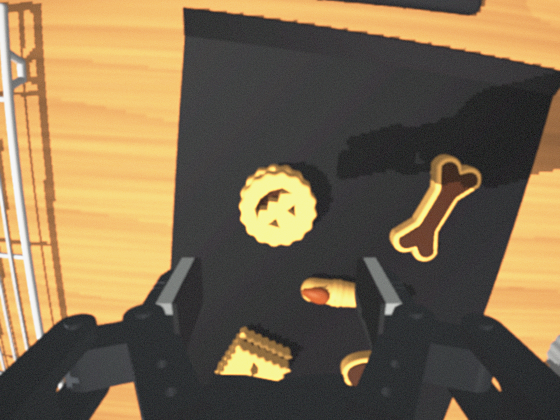

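The round top sits concentric on its base at (210,279). Next is the bone top, gripped across the shaft with the tool turned to φ = 122°.

Emit:
servo_tool(
  plan=[
    [-0.1,[0.55,-4.54,-0.1],[0,0,-5.9]],
    [-0.1,[0.55,-4.54,-0.1],[0,0,-5.9]],
    [-0.1,[0.55,-4.54,-0.1],[0,0,-5.9]],
    [-0.1,[0.55,-4.54,-0.1],[0,0,-5.9]],
    [-0.1,[0.55,-4.54,-0.1],[0,0,-5.9]],
  ],
)

```text
time_s: 14.38
ee_pos: [0.6037, -0.0006, 0.1975]
orientation: [-2.946, -1.078, 0.002]
wrist_force: [-1.0, -0.2, -0.1]
grip_width: 0.047
grip_force: 0.0
```

Emit:
servo_tool(
  plan=[
    [-0.1,[3.08,-3.39,0],[0,0,-5.9]],
    [-0.1,[3.08,-3.39,0],[0,0,-5.9]],
    [-0.1,[3.08,-3.39,0],[0,0,-5.9]],
    [-0.1,[3.08,-3.39,0],[0,0,-5.9]],
    [-0.1,[3.08,-3.39,0],[0,0,-5.9]],
  ],
)

```text
time_s: 14.8
ee_pos: [0.6099, 0.1366, 0.1975]
orientation: [-2.479, -1.922, -0.001]
wrist_force: [-0.6, -1.4, 0.0]
grip_width: 0.047
grip_force: 0.0
```

Emit:
servo_tool(
  plan=[
    [-0.1,[0,0,0],[0,0,-5.9]],
    [-0.1,[0,0,0],[0,0,-5.9]],
    [-0.1,[0,0,0],[0,0,-5.9]],
    [-0.1,[0,0,0],[0,0,-5.9]],
    [-0.1,[0,0,0],[0,0,-5.9]],
  ],
)

```text
time_s: 15.22
ee_pos: [0.6105, 0.1293, 0.1973]
orientation: [-1.789, -2.579, 0.003]
wrist_force: [-0.6, -0.2, 0.6]
grip_width: 0.047
grip_force: 0.0
```

Emit:
servo_tool(
  plan=[
    [-0.1,[0,0,0],[0,0,-2]],
    [-0.1,[0,0,0],[0,0,-2]],
    [-0.1,[0,0,0],[0,0,-2]],
    [-0.1,[0,0,0],[0,0,-2]],
    [-0.1,[0,0,0],[0,0,-2]],
  ],
)

```text
time_s: 15.63
ee_pos: [0.611, 0.1293, 0.1982]
orientation: [-1.522, -2.747, 0.002]
wrist_force: [-0.1, -0.7, -0.8]
grip_width: 0.0469
grip_force: 0.0
```

Run:
```python
from h import *
view(['bone_top'],'B','w8')
print(state()['joint_pos'].round(2))
go(.610,.1298,.1,122)
```

```text
bone_top [199. 278.] 0.7 [609.1 130.8] [608.8 130.7] [80. 37.] -58.0 -58.2
    tri [612.7 126.5   2.7] 1.7
[-0.03  0.74 -0.38  1.68  0.36  0.79 -0.01]
t 15.73 pos [0.6112 0.1295 0.1988] phi 122.1 gw 0.046684946041693307 | shift [ 0.03 -0.03  3.29] turn [-0.01 -0.    0.01] len mm 99.0
```

View pics/w8.png

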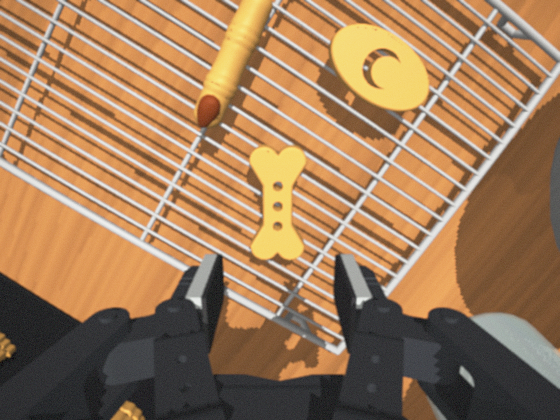

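The bone top sits at (199,278), aligned with the tool and between the fingers. Descending to grip the shaft.

Emit:
servo_tool(
  plan=[
    [-0.1,[0.05,-0.02,1.2],[0,0,0]],
    [-0.1,[0.05,-0.02,2.3],[0,0,0]],
    [-0.1,[0.05,-0.02,3.1],[0,0,0]],
    [-0.1,[0.05,-0.02,3.34],[0,0,0]],
    [-0.1,[0.05,-0.02,3.34],[0,0,0]],
  ],
)

```text
time_s: 16.15
ee_pos: [0.6088, 0.1303, 0.097]
orientation: [-1.518, -2.747, 0.005]
wrist_force: [0.9, 0.1, 0.4]
grip_width: 0.0469
grip_force: 0.0
```

Emit:
servo_tool(
  plan=[
    [0.2,[0,0,0],[0,0,0]],
    [0.5,[0,0,0],[0,0,0]],
    [0.8,[0,0,0],[0,0,0]],
    [1.0,[0,0,0],[0,0,0]],
    [1.0,[0,0,0],[0,0,0]],
  ],
)

```text
time_s: 16.57
ee_pos: [0.6114, 0.1309, 0.101]
orientation: [1.518, 2.747, 0.004]
wrist_force: [-0.3, -0.4, 5.8]
grip_width: 0.0192
grip_force: 26.4
```

Emit:
servo_tool(
  plan=[
    [1.0,[0,0,0],[0,0,0]],
    [1.0,[0,0,0],[0,0,0]],
  ],
)

```text
time_s: 16.73
ee_pos: [0.6114, 0.1309, 0.101]
orientation: [1.518, 2.747, 0.004]
wrist_force: [-0.0, -0.3, 5.9]
grip_width: 0.0186
grip_force: 26.4
```

Run:
```python
from h import *
s=state();print(s['grip_force'],s['wrist_force'])
go(.5982,-.262,.16,122)
```

```text
26.379244029521942 [-0.04833029 -0.29247685  5.88323723]
t 16.73 pos [0.6114 0.1309 0.101 ] phi 122.1 gw 0.018648765904836793 | shift [-10.86  -7.33  -1.98] turn [0.03 0.01 0.02] len mm 398.0
```

Emit:
servo_tool(
  plan=[
    [1.0,[0,0,-1.0],[0,0,0]],
    [1.0,[0,0,-1.95],[0,0,0]],
    [1.0,[-1.12,-0.75,-1.98],[0,0,0]],
    [1.0,[-2.24,-1.5,-1.98],[0,0,0]],
    [1.0,[-3.36,-2.27,-1.98],[0,0,0]],
  ],
)

```text
time_s: 17.15
ee_pos: [0.6065, 0.0082, 0.1599]
orientation: [1.515, 2.749, 0.002]
wrist_force: [0.1, -0.8, -0.3]
grip_width: 0.0191
grip_force: 25.7
```

Emit:
servo_tool(
  plan=[
    [1.0,[-5.64,-3.8,0],[0,0,0]],
    [1.0,[-5.64,-3.8,0],[0,0,0]],
    [1.0,[-5.64,-3.8,0],[0,0,0]],
    [1.0,[-5.64,-3.8,0],[0,0,0]],
    [1.0,[-5.64,-3.8,0],[0,0,0]],
  ],
)

```text
time_s: 17.57
ee_pos: [0.599, -0.1985, 0.1591]
orientation: [1.521, 2.747, -0.002]
wrist_force: [0.5, -0.4, -0.4]
grip_width: 0.0189
grip_force: 25.7
```

Emit:
servo_tool(
  plan=[
    [1.0,[-1.86,-1.26,0],[0,0,-5.9]],
    [1.0,[-1.86,-1.26,0],[0,0,-5.9]],
    [1.0,[-1.86,-1.26,0],[0,0,-5.9]],
    [1.0,[-1.86,-1.26,0],[0,0,-5.9]],
    [1.0,[-1.86,-1.26,0],[0,0,-5.9]],
  ],
)

```text
time_s: 17.98
ee_pos: [0.5969, -0.2638, 0.1588]
orientation: [0.606, 3.082, -0.001]
wrist_force: [-0.3, 0.9, -0.7]
grip_width: 0.0192
grip_force: 25.7
```

Emit:
servo_tool(
  plan=[
    [1.0,[0,0,0],[0,0,-0.1]],
    [1.0,[0,0,0],[0,0,-0.1]],
    [1.0,[0,0,0],[0,0,-0.1]],
  ],
)

```text
time_s: 18.23
ee_pos: [0.5973, -0.2625, 0.1587]
orientation: [0.6, 3.084, -0.0]
wrist_force: [0.8, 0.1, -1.0]
grip_width: 0.0189
grip_force: 25.7
```

Run:
```python
from h import *
save('w9',grab_frame('wrist'))
go(.5982,-.262,.0975,158.2)
```

```text
t 18.28 pos [ 0.5974 -0.2623  0.1587] phi 158.0 gw 0.019152975742276507 | shift [-0.02  0.02  2.04] turn [-0.    0.   -0.03] len mm 61.0
```

View pics/w9.png

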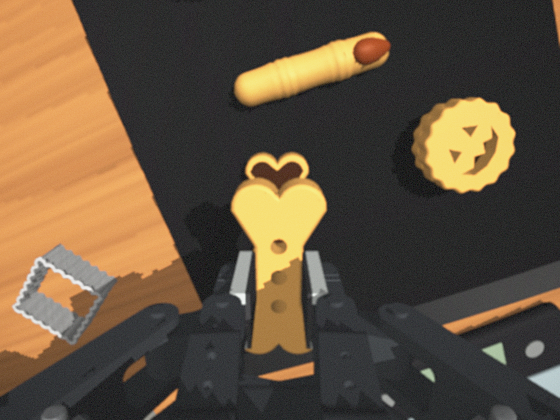

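The bone base (far end row 152, columns 246–309) lies under the held bone (columns 231–327), aligned with the same yaw. It needs −2 mm in tool x. Lowering.

Emit:
servo_tool(
  plan=[
    [1.0,[-0.05,0,0.8],[0,0,0]],
    [1.0,[-0.05,0,1.4],[0,0,0]],
    [1.0,[-0.05,0,1.8],[0,0,0]],
    [1.0,[-0.05,0,2.0],[0,0,0]],
    [1.0,[-0.05,0,2.06],[0,0,0]],
  ],
)

```text
time_s: 18.7
ee_pos: [0.5983, -0.2626, 0.0956]
orientation: [-0.595, -3.083, -0.0]
wrist_force: [-0.1, -1.2, -0.8]
grip_width: 0.0191
grip_force: 25.6
```

Emit:
servo_tool(
  plan=[
    [1.0,[0,0,0.03],[0,0,0]],
    [1.0,[0,0,0.05],[0,0,0]],
    [1.0,[0,0,0.06],[0,0,0]],
    [1.0,[0,0,0.06],[0,0,0]],
  ],
)

```text
time_s: 19.03
ee_pos: [0.5991, -0.2631, 0.0956]
orientation: [0.596, 3.083, -0.0]
wrist_force: [0.2, 0.3, 0.3]
grip_width: 0.0189
grip_force: 25.6
```

Emit:
servo_tool(
  plan=[
    [0.8,[0,0,0.01],[0,0,0]],
    [0.4,[0,0,0.01],[0,0,0]],
    [0.1,[0,0,0.01],[0,0,0]],
    [0.0,[0,0,0.01],[0,0,0]],
    [0.0,[0,0,0.01],[0,0,0]],
  ],
)

```text
time_s: 19.45
ee_pos: [0.5987, -0.263, 0.0946]
orientation: [0.596, 3.084, -0.0]
wrist_force: [-0.0, -0.1, 0.1]
grip_width: 0.0427
grip_force: 0.0
```

Emit:
servo_tool(
  plan=[
    [0.0,[0,0,-0.8],[0,0,0]],
    [0.0,[0,0,-2.1],[0,0,0]],
    [0.0,[0,0,-3.5],[0,0,0]],
    [0.0,[0,0,-3.5],[0,0,0]],
    [0.0,[0,0,-3.5],[0,0,0]],
  ],
)

```text
time_s: 19.87
ee_pos: [0.6003, -0.2633, 0.2027]
orientation: [0.595, 3.079, -0.002]
wrist_force: [-0.9, 0.3, 0.2]
grip_width: 0.0427
grip_force: 0.0
```

Run:
```python
from h import *
grab_frame('wrist');ci=camera_info('wrist')
r=pick('wrist','bone_top',proj(ci,np.array([.598,-.262,.028])),40)
if r: print(r['position'],shape(ci,r['pixels'],.028))
go(.6165,.237,.2,158)
```

```text
[194.2, 280.9] (array([ 595.4, -262.3]), array([ 594.9, -262.3]), array([78., 36.]), -21.9, np.float64(-22.3))
t 19.97 pos [ 0.5981 -0.2632  0.1991] phi 158.1 gw 0.042521061952605944 | shift [ 5.64 15.7  -0.04] turn [-0.01 -0.01  0.02] len mm 500.0
```

Emit:
servo_tool(
  plan=[
    [-0.4,[2.3,6.4,0],[0,0,0]],
    [-0.4,[2.3,6.4,0],[0,0,0]],
    [-0.4,[2.3,6.4,0],[0,0,0]],
    [-0.4,[2.3,6.4,0],[0,0,0]],
    [-0.4,[2.3,6.4,0],[0,0,0]],
  ],
)

```text
time_s: 20.38
ee_pos: [0.6048, -0.0564, 0.1977]
orientation: [-0.593, -3.082, -0.001]
wrist_force: [1.2, 0.3, 0.4]
grip_width: 0.0596
grip_force: 0.0
```

Emit:
servo_tool(
  plan=[
    [-0.4,[2.3,6.4,0],[0,0,0]],
    [-0.4,[2.3,6.4,0],[0,0,0]],
    [-0.4,[2.3,6.4,0],[0,0,0]],
    [-0.4,[2.3,6.4,0],[0,0,0]],
    [-0.4,[2.3,6.4,0],[0,0,0]],
  ],
)

```text
time_s: 20.8
ee_pos: [0.6122, 0.1474, 0.1976]
orientation: [-0.593, -3.082, 0.001]
wrist_force: [0.6, -0.1, 0.1]
grip_width: 0.0599
grip_force: 0.0
```

Emit:
servo_tool(
  plan=[
    [-0.4,[1.04,2.9,0],[0,0,-3.75]],
    [-0.4,[1.04,2.9,0],[0,0,-3.75]],
    [-0.4,[1.04,2.9,0],[0,0,-3.75]],
    [-0.4,[1.04,2.9,0],[0,0,-3.75]],
    [-0.4,[1.04,2.9,0],[0,0,-3.75]],
  ],
)

```text
time_s: 21.22
ee_pos: [0.6158, 0.2374, 0.1974]
orientation: [0.019, -3.138, 0.002]
wrist_force: [-1.1, -1.2, 0.6]
grip_width: 0.0601
grip_force: 0.0
```

Emit:
servo_tool(
  plan=[
    [-0.4,[0,0,0],[0,0,0]],
    [-0.4,[0,0,0],[0,0,0]],
    [-0.4,[0,0,0],[0,0,0]],
  ],
)

```text
time_s: 21.47
ee_pos: [0.6173, 0.2351, 0.1991]
orientation: [0.012, -3.141, 0.002]
wrist_force: [0.1, -0.0, -0.5]
grip_width: 0.0598
grip_force: 0.0
```

Run:
```python
from h import *
view(['oval_top'],'B','w10')
print(state()['joint_pos'].round(2))
go(.6165,.237,.0985,180.7)
```

```text
oval_top [204. 284.] 0.82 [615.4 238.6] [615.4 238.8] [69. 42.] 0.4 -0.7
    tri [619.1 239.   22.2] 1.7
[-0.04  0.84 -0.66  1.57  0.6   0.95  0.68]
t 21.57 pos [0.6173 0.2359 0.1995] phi -179.5 gw 0.05983817700853874 | shift [0.03 0.04 3.37] turn [-0.01  0.   -0.03] len mm 101.0
```

View pics/w10.png

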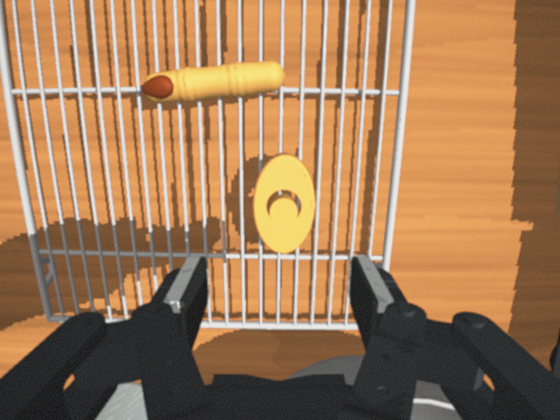

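The oval top sits at (204,284), upright between the fingers. The bowl rim stays about 3 cm clear of the gripper body. Descend and grip.

Emit:
servo_tool(
  plan=[
    [-0.4,[0.06,0.07,1.2],[0,0,0]],
    [-0.4,[0.06,0.07,2.3],[0,0,0]],
    [-0.4,[0.06,0.07,3.1],[0,0,0]],
    [-0.4,[0.06,0.07,3.38],[0,0,0]],
    [-0.4,[0.06,0.07,3.38],[0,0,0]],
  ],
)

```text
time_s: 21.98
ee_pos: [0.6141, 0.2381, 0.096]
orientation: [0.017, -3.138, 0.003]
wrist_force: [0.1, -0.6, -0.3]
grip_width: 0.0596
grip_force: 0.0
```

Emit:
servo_tool(
  plan=[
    [-0.1,[0,0,0],[0,0,0]],
    [0.2,[0,0,0],[0,0,0]],
    [0.5,[0,0,0],[0,0,0]],
    [0.6,[0,0,0],[0,0,0]],
    [0.6,[0,0,0],[0,0,0]],
  ],
)

```text
time_s: 22.4
ee_pos: [0.6161, 0.2398, 0.1]
orientation: [-0.017, 3.139, 0.002]
wrist_force: [-0.1, 0.3, 6.5]
grip_width: 0.0401
grip_force: 25.9
```

Run:
```python
from h import *
s=state();print(s['grip_force'],s['wrist_force'])
go(.445,-.2445,.16,180.5)
```

```text
25.894677937030792 [-0.05946092  0.28586724  6.54999222]
t 22.4 pos [0.6161 0.2398 0.1   ] phi -179.4 gw 0.040136645959086295 | shift [  5.88 -16.08  -2.04] turn [0.01 0.03 0.02] len mm 517.0
```

Emit:
servo_tool(
  plan=[
    [0.6,[0,0,-1.0],[0,0,0]],
    [0.6,[0,0,-2.0],[0,0,0]],
    [0.6,[0.45,-1.22,-2.04],[0,0,0]],
    [0.6,[0.9,-2.44,-2.04],[0,0,0]],
    [0.6,[1.34,-3.67,-2.04],[0,0,0]],
  ],
)

```text
time_s: 22.82
ee_pos: [0.5758, 0.1282, 0.1604]
orientation: [-0.02, 3.14, 0.0]
wrist_force: [0.6, -0.6, -0.2]
grip_width: 0.0398
grip_force: 25.6
```

Emit:
servo_tool(
  plan=[
    [0.6,[2.34,-6.39,0],[0,0,0]],
    [0.6,[2.34,-6.39,0],[0,0,0]],
    [0.6,[2.34,-6.39,0],[0,0,0]],
    [0.6,[2.34,-6.39,0],[0,0,0]],
    [0.6,[2.34,-6.39,0],[0,0,0]],
  ],
)

```text
time_s: 23.23
ee_pos: [0.507, -0.0664, 0.1597]
orientation: [0.017, -3.142, 0.002]
wrist_force: [0.6, -0.3, 0.4]
grip_width: 0.04
grip_force: 25.6
```

Emit:
servo_tool(
  plan=[
    [0.6,[2.2,-6.02,0],[0,0,5.9]],
    [0.6,[2.2,-6.02,0],[0,0,5.9]],
    [0.6,[2.2,-6.02,0],[0,0,5.9]],
    [0.6,[2.2,-6.02,0],[0,0,5.9]],
    [0.6,[2.2,-6.02,0],[0,0,5.9]],
  ],
)

```text
time_s: 23.65
ee_pos: [0.4418, -0.25, 0.1595]
orientation: [-0.955, -2.992, 0.005]
wrist_force: [-0.5, 0.3, -0.3]
grip_width: 0.04
grip_force: 25.6
```

Emit:
servo_tool(
  plan=[
    [0.6,[0,0,0],[0,0,5.9]],
    [0.6,[0,0,0],[0,0,5.9]],
    [0.6,[0,0,0],[0,0,5.9]],
    [0.6,[0,0,0],[0,0,5.9]],
    [0.6,[0,0,0],[0,0,5.9]],
  ],
)

```text
time_s: 24.07
ee_pos: [0.4444, -0.2453, 0.1598]
orientation: [1.813, 2.565, 0.0]
wrist_force: [0.8, 0.4, -1.0]
grip_width: 0.0399
grip_force: 25.6
```

Emit:
servo_tool(
  plan=[
    [0.6,[0,0,0],[0,0,5.9]],
    [0.6,[0,0,0],[0,0,5.9]],
    [0.6,[0,0,0],[0,0,5.9]],
    [0.6,[0,0,0],[0,0,5.9]],
    [0.6,[0,0,0],[0,0,5.9]],
  ],
)

```text
time_s: 24.48
ee_pos: [0.4445, -0.245, 0.1598]
orientation: [2.507, 1.893, 0.001]
wrist_force: [-0.6, 0.7, -1.3]
grip_width: 0.04
grip_force: 25.6
```

Run:
```python
from h import *
go(.445,-.244,.16,73.3)
```

```text
t 24.48 pos [ 0.4445 -0.245   0.1598] phi 74.1 gw 0.040004203163265965 | shift [ 0.04  0.01 -0.01] turn [ 0.01 -0.    0.14] len mm 1.0
```

Emit:
servo_tool(
  plan=[
    [0.6,[0.02,0.01,0.8],[0,0,0.1]],
    [0.6,[0.02,0.01,1.4],[0,0,0.1]],
    [0.6,[0.02,0.01,1.8],[0,0,0.1]],
    [0.6,[0.02,0.01,2.03],[0,0,0.1]],
    [0.6,[0.02,0.01,2.09],[0,0,0.1]],
  ],
)

```text
time_s: 24.9
ee_pos: [0.4444, -0.2443, 0.0958]
orientation: [-2.51, -1.887, 0.001]
wrist_force: [-0.2, -0.3, -0.9]
grip_width: 0.0398
grip_force: 25.6
```

Emit:
servo_tool(
  plan=[
    [0.6,[0,0,0.03],[0,0,0]],
    [0.6,[0,0,0.06],[0,0,0]],
    [0.6,[0,0,0.07],[0,0,0]],
    [0.6,[0,0,0.07],[0,0,0]],
  ],
)

```text
time_s: 25.23
ee_pos: [0.445, -0.2448, 0.0951]
orientation: [2.511, 1.887, 0.001]
wrist_force: [-0.1, 1.2, -1.1]
grip_width: 0.0398
grip_force: 25.6
```

Lower the last millimetre, release and rise for a look.

Emit:
servo_tool(
  plan=[
    [0.6,[0,0,0.03],[0,0,0]],
    [0.6,[0,0,0.03],[0,0,0]],
    [0.4,[0,0,0.03],[0,0,0]],
    [0.0,[0,0,0.03],[0,0,0]],
    [-0.3,[0,0,0.03],[0,0,0]],
  ],
)

```text
time_s: 25.65
ee_pos: [0.4446, -0.2446, 0.0937]
orientation: [2.511, 1.887, -0.0]
wrist_force: [-0.2, -0.2, 0.3]
grip_width: 0.0537
grip_force: 0.0
```

Emit:
servo_tool(
  plan=[
    [-0.3,[0,0,0],[0,0,0]],
    [-0.3,[0,0,-0.9],[0,0,0]],
    [-0.3,[0,0,-2.2],[0,0,0]],
    [-0.3,[0,0,-3.5],[0,0,0]],
    [-0.3,[0,0,-4.8],[0,0,0]],
  ],
)

```text
time_s: 26.07
ee_pos: [0.4441, -0.2443, 0.2389]
orientation: [-2.51, -1.887, 0.001]
wrist_force: [1.4, 0.1, -0.2]
grip_width: 0.0553
grip_force: 0.0
```

Emit:
servo_tool(
  plan=[
    [-0.3,[-2.5,1.2,-1],[0,0,0]],
    [-0.3,[-2.5,1.2,-1],[0,0,0]],
    [-0.3,[-2.5,1.2,-1],[0,0,0]],
    [-0.3,[-2.5,1.2,-1],[0,0,0]],
    [-0.3,[-2.5,1.2,-1],[0,0,0]],
  ],
)

```text
time_s: 26.48
ee_pos: [0.4578, -0.3262, 0.2671]
orientation: [-2.511, -1.885, 0.0]
wrist_force: [0.5, 0.7, -0.3]
grip_width: 0.0553
grip_force: 0.0
```

Run:
```python
from h import *
im=grab_frame('wrist');ci=camera_info('wrist')
save('w11',im,None,1.4)
P={'round':(596,-144),'bone':(597,-262),'square':(454,-133),'oval':(445,-244)}
for n in P:
    for c,z in (('_top',.028),('_base',.014)):
        r=pick('wrist',n+c,proj(ci,np.array([P[n][0]/1e3,P[n][1]/1e3,z])),40)
        if r: print(n+c,np.round(r['position']),round(r['p'],2),*shape(ci,r['pixels'],z))
print(state()['ee_pos'])
```

```text
bone_base [ 76. 417.] 0.93 [ 609.8 -281.4] [ 610.1 -281.6] [17.  3.] -50.2 -50.3
oval_top [ 96. 237.] 0.7 [ 444.6 -244.2] [ 445.  -244.6] [70. 42.] 71.3 73.6
oval_base [ 88. 235.] 0.6 [ 445.6 -236.3] [ 445.5 -236.8] [21. 11.] -14.2 -13.5
[ 0.45844367 -0.32618811  0.26745541]
```

View pics/w11.png

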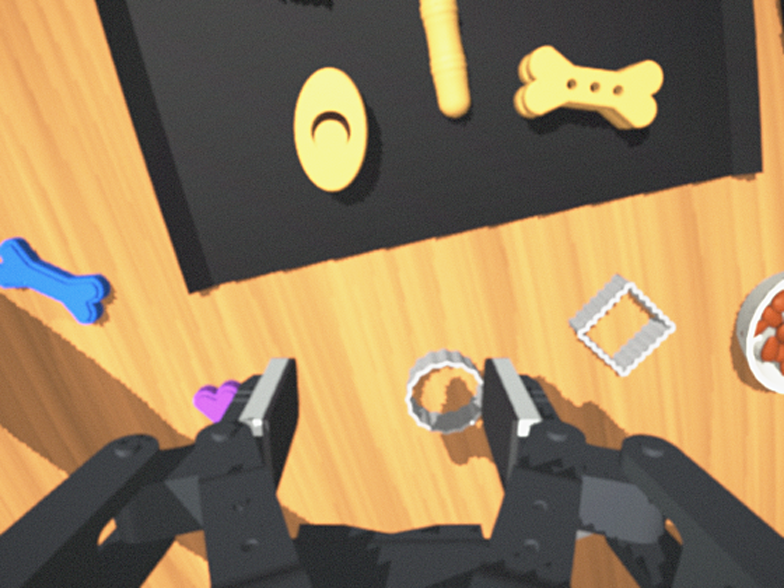

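The oval and bone tops lie flush on their bases at (130,330) and (88,592) in the scaled picture, and finger_a is undisturbed. One numeric check from the top camera before handing in.

Run:
```python
from h import *
grab_frame('top');ci=camera_info('top')
P={'round_top':(596,-144),'bone_top':(597,-262),'square_top':(454,-133),'oval_top':(445,-244),'finger_a':(525,-212)}
for n in P:
    r=pick('top',n,proj(ci,np.array([P[n][0]/1e3,P[n][1]/1e3,.028])),15)
    print(n,r and (round(r['p'],2),*shape(ci,r['pixels'],.028 if n!='finger_a' else .016)))
```

```text
round_top (0.79, array([ 595.5, -145.3]), array([ 594.8, -145.8]), array([54., 52.]), 0.8, np.float64(-30.3))
bone_top (0.74, array([ 599.1, -263.1]), array([ 599.4, -263.3]), array([82., 36.]), -23.4, np.float64(-23.0))
square_top (0.64, array([ 449.8, -132. ]), array([ 449.3, -131.9]), array([50., 47.]), -25.4, np.float64(-48.4))
oval_top (0.78, array([ 445.8, -244.6]), array([ 445.8, -245. ]), array([70., 43.]), 64.5, np.float64(75.4))
finger_a (0.52, array([ 525., -210.]), array([ 524.4, -211.7]), array([85., 20.]), 84.1, np.float64(86.4))
```

```bash
python3 -c "
from station import *
print(job_done())"
```

```text
the job is handed in; nothing more can be done
None
```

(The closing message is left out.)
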